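# Seat a phone in a repair jig, then hold its leg at the mark and close the cam lever

## Task

Push the black phone square and flush into the corner of the two grey fences of the repair jig. Then draw the sprung hold-down leg out until its red pointer stands over the yellow clip and, holding it there, slide the red cam lever on its head fully closed, away from you; do not close it before the leg is at the clip. Finish still gripping it with the leg at the clip, because the spring would pull it back, and leave the other things on the bench alone.

Things in the scene. Friction and masses are not known exactly. Their poses are not given: they have to be found in the camera images.
- jig: Aluminium repair jig fixed to the bench. Its x points away from the robot, y to the robot's left at yaw 0; origin on the bench (z = 0). Base plate: jig x -110 to +90, y -150 to +200 mm, top at z = 10 mm, thin blue mat inlaid. Dark guide bridge for the leg at x -7 to +47, y 145 to 185 mm, top at z = 53 mm.
- corner (a point): Corner where the inner faces of the two grey fences meet, on the plate top: jig x = +60, y = +85, z = 10 mm. Far fence: along jig y, face at x = +60 mm, 24 mm wide, y -145 to +100 mm. Side fence: along jig x, face at y = +85 mm, 15 mm wide, x -60 to +50 mm. Both tops at z = 24 mm.
- handset: Black phone, 75 (its x) x 160 (its y) x 9 (z) mm, about 0.19 kg, loose, face up on the jig plate. Origin at the centre of its underside. Too wide to grip: push it by its edges. Flush in the corner its origin is at jig x = +22.5, y = +5, z = 10 mm, its axes parallel to the jig's.
- leg (a joint): How far the sprung leg is drawn out, m: 0 retracted, up to 0.095. Steel bar along jig y, 24 mm wide, at jig x = +20 mm; slides out toward jig -y, clear above phone and fences (lowest point z = 24.5 mm). Black head at its end 74 (x) x 36 (y) mm, z 34 to 48 mm, centre at jig y = 113 mm minus this value. Spring pulls it back, 2.5 N at 0 to 5 N; friction 1 N; it goes back if let go, even with the lever closed.
- pointer (a point): Tip of the red pointer that reaches from the leg's head toward jig +x over the far fence's graduated top; at jig x = +77, z = 34 mm and the jig y of the head's centre; it moves with the leg.
- clip: Yellow length clip fixed on top of the far fence, 12 mm wide along jig y, 5 mm high; origin at the middle of its foot, 24 mm above the bench, axes parallel to the jig's. The leg is at its mark when the pointer stands over the clip: same jig y within half the clip's width. Its place along the fence differs each time.
- lever (a joint): Travel of the red cam lever, m: about 0 = open (near the robot), 0.025 = fully closed (end stop, jig +x, away from the robot). It slides in a slot on top of the leg's head along jig x with about 2.5 N friction and stays where it is put. It is carried by the leg: moving it along jig y moves the leg.
- lever_grip (a point): Middle of the lever's upright red paddle: 30 mm along jig x, 12 mm along jig y (the way to grip it), from z = 50 to 82 mm, this point at z = 66 mm. At the start about jig x = +7.5, y = +113 mm; nothing higher than 53 mm stands round it.
- flux_tin: Bystander: round flux tin with red lid, 59 mm across, 18 mm high, at the left. Leave alone.
- tape_roll: Bystander: roll of black tape, 73 mm across, 19 mm high, right of the jig. Leave alone.
- solder_spool: Bystander: spool of solder, 58 x 73 x 46 mm, at the right. Leave alone.

How it is judged:
By the outcome, as a careful person would: the job done as asked, in the order asked, and still so for the second after the job is handed in, while the arm keeps its last pose, push and grip.
It also fails if it takes over 67 s, if anything falls off the work surface, if the arm or the gripper's body presses on something with over 40 N, if the wrist force passes 120 N, or if a joint passes its speed limit or range.

## Robot

A 7-joint arm with a two-finger parallel gripper is mounted at the origin on a cart in front of the work surface, level with it; the furniture and walls round the work are solid. World frame = base frame: x ahead of the robot, y to its left, z up, the work surface at z = 0. Lengths are in m, angles in rad, forces in N, time in s.
With the tool pointing down it reaches from about 0.4 to 0.85 m from the base axis. Payload 10.4 kg.
Tool frame: the origin (TCP) lies at the very end of the fingers, on their centre line; the grasp point (between the pads) lies 19 mm behind it (r.grip_point_offset is the distance from the TCP to the grasp point, in m); z points along the fingers, y is the line along which they close (so a half turn about z gives the same grasp; the last joint's range is limited). The gripper opens to 87 mm and grips with 3 to 60 N. Pads are 19 mm wide; open, the fingers measure 117 mm over their backs; the gripper's body (75 mm by 190 mm) begins 51 mm behind the grasp point.
Start: joints at [-1.16, 0.332, -0.065, 1.46, 0.022, 1.35, -0.088], TCP at [0.263, 0.567, 0.223] pointing down, gripper open.
Joint ranges: [-2.6, 2.6], [-0.5, 2.12], [-1.47, 1.34], [0.16, 2.42], [-1.27, 4.41], [0.06, 2.06], [-2.6, 2.6]. Speed limits (rad/s): [2.22, 2.22, 2.79, 2.79, 3.14, 3.14, 3.14].

## Interface

Orientations are given as a unit quaternion [w, x, y, z].
In Python, from workcell import r gives the robot as it stands. The module is installed in compiled form; this text tells all that it offers.
- The arm moves only by the shell command python3 -m crank 'ROWS'. ROWS is JSON, a list of rows, each a list of 3 entries, a list of its own where there are three numbers: the closure, from -1 (fully open) to 1 (shut), then the shift along the tool's x, y, z in cm, then the turn, a rotation vector about the tool's x, y, z in degrees. In form: [[jaw, [dx, dy, dz], [rx, ry, rz]], ...]. A call has 1 to 20 rows; each row shifts and turns the commanded pose from where the row before left it, along the tool's axes as they then stand; what a row does not reach is not made up. A row lasts 1/12 s, in which the tool goes at most 41.7 mm and 7.16 degrees, less where a joint would pass 70% of its speed; a pose out of reach is approached as far as the arm can. A call with a gripper value outside its range is refused whole. The fingers move at their own pace and stop on an object; the grip force is fixed at half the most. Time passes only in rows, so rows that do not move let the fingers close. It gives the time, the measured TCP pose, the force, the opening and the grip force at its end, in the units of the state.
- r.sense(): the state, without advancing time (a new reading comes with each control period).
- r.snapshot(name): name is "scene" or "top"; returns the picture (400x640x3 uint8, red, green, blue); there is no depth.
- r.camera_params(name): a dict with "camera_matrix" (3x3 intrinsics, pixels), "world_to_cam" (4x4, takes a point from world to camera coordinates). Camera axes: x right, y down, z forward; pixel columns grow to the right and rows downward; lengths in m; the calibration is good to about 2 mm. A picture is of the moment at which its call begins. camera_params takes no time and is no camera call.
- r.finish_job(): hands the job in; it is judged then, once.
The state is a dict: "time_s": time; "qpos": joint angles; "dq": joint speeds; "joint_efforts": joint torques, N m; "eef_pos": TCP position; "tool_rot": TCP orientation; "contact_force": force on the tool from outside, world axes, zero at the start; "wrist_torque": the same for the moment, N m; "grip_width": finger opening in m; "grip_force": force on a finger pad.
Only numpy, scipy, OpenCV 4.12 (cv2) and the standard library are available. Lean on these libraries where they do the work, as an engineer would, in place of code of your own. Each camera call takes 0.05 s, during which the arm holds its last target. There are 200 camera calls.

## Working session

There is one attempt and no reset: what is moved stays moved. The work goes in short steps, Python scripts to look and compute and a shell command to move; the robot and the scene stay as the last step left them, time stands still between calls to the robot, and variables do not carry over. Pictures are saved under pics/ and viewed, at most 11 in all, crops included, and the job is handed in when it is done.

```bash
mkdir -p pics; python3 - <<'E'
from workcell import r
import cv2
for n in("scene","top"):
    cv2.imwrite(f"pics/{n}0.png",r.snapshot(n)[:,:,::-1]); p=r.camera_params(n); print(n,p)
s=r.sense();print(s['eef_pos'],s['tool_rot'],s['time_s'],s['grip_width'],r.grip_point_offset)
E
```

```text
scene {'camera_matrix': array([[406.35195951,   0.        , 315.85246184],
       [  0.        , 406.35195951, 197.21171562],
       [  0.        ,   0.        ,   1.        ]]), 'world_to_cam': array([[ 0.89081477, -0.45417138,  0.01331913, -0.47657991],
       [-0.20629754, -0.43040366, -0.8787457 ,  0.2017694 ],
       [ 0.40483376,  0.78005195, -0.47710438,  0.88588708],
       [ 0.        ,  0.        ,  0.        ,  1.        ]])}
top {'camera_matrix': array([[371.34550302,   0.        , 322.50342279],
       [  0.        , 371.34550302, 196.02630607],
       [  0.        ,   0.        ,   1.        ]]), 'world_to_cam': array([[-0.02595878, -0.99963745,  0.00714865,  0.08682112],
       [-0.9920239 ,  0.02487739, -0.1235706 ,  0.56040847],
       [ 0.12334796, -0.01029938, -0.99231003,  0.98280327],
       [ 0.        ,  0.        ,  0.        ,  1.        ]])}
[0.26259359 0.56679896 0.22183279] [-9.81624657e-05  2.15233516e-01  9.76562412e-01 -6.16144115e-04] 0.1 0.08744748916439177 0.0187
```

View pics/scene0.png

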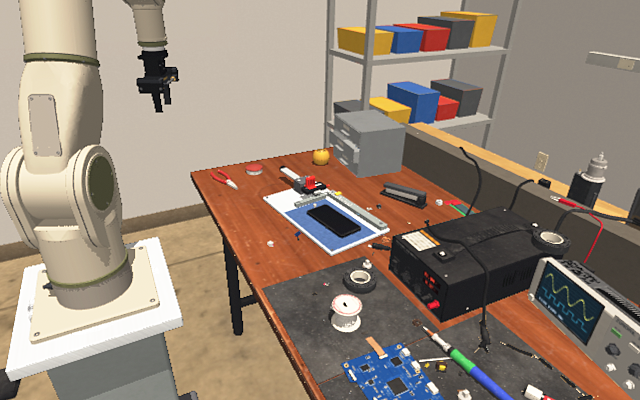

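View pics/top0.png

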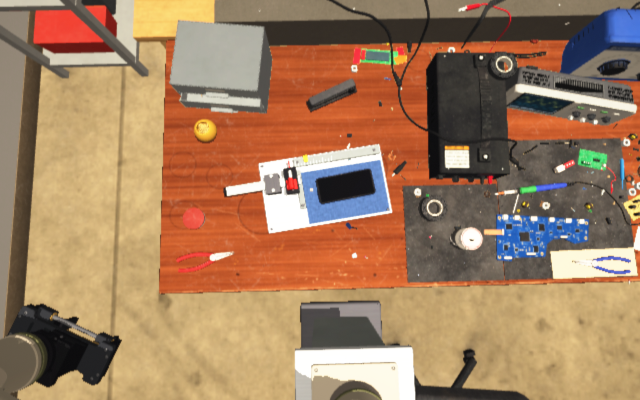

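The scene view shows the jig around (330,215). The top view shows the plate at about (262-390, 147-232), the phone at (345,186), the red lever at (291,178) and the clip near (305,158). I'll zoom in on both.

```bash
python3 - <<'E'
import cv2
a=cv2.imread("pics/top0.png")[135:245,215:400]; cv2.imwrite("pics/t1.png",cv2.resize(a,None,fx=4.3,fy=4.3,interpolation=cv2.INTER_CUBIC))
a=cv2.imread("pics/scene0.png")[155:260,255:395]; cv2.imwrite("pics/s1.png",cv2.resize(a,None,fx=5.5,fy=5.5,interpolation=cv2.INTER_CUBIC))
E
```

```text
(no output)
```

View pics/t1.png

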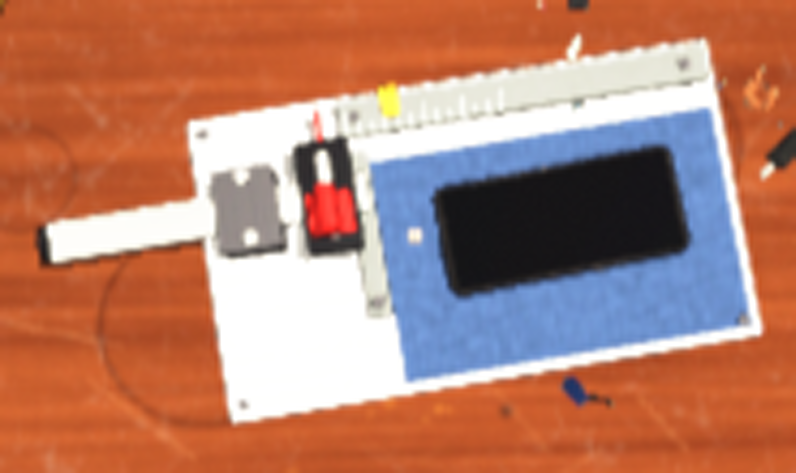

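View pics/s1.png

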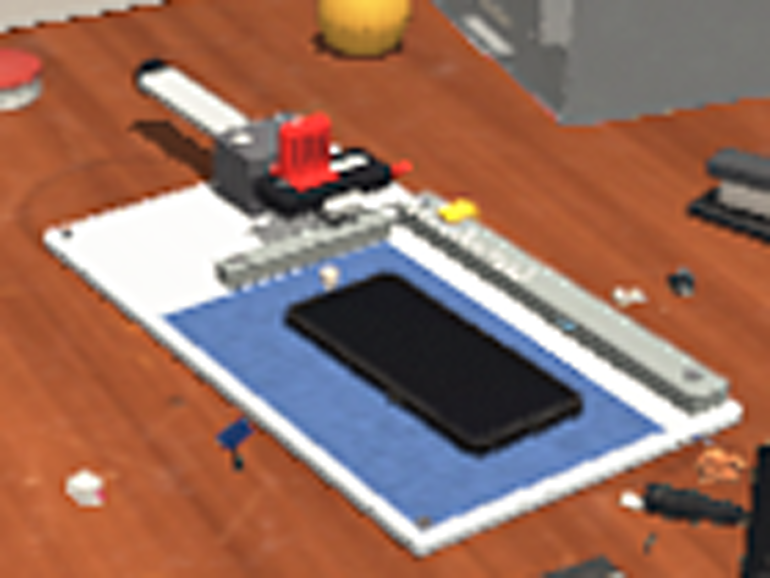

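Crops show the plate corners (top crop (189,121), (232,423), (762,333)), the phone turned a few degrees and about 25 mm off the far fence, the clip at (389,100) and a small pale speck on the mat at (415,235). Next I'll turn these into positions.

```bash
cat >h.py <<'E'
import numpy as np,cv2
from workcell import r
P={n:r.camera_params(n) for n in("scene","top")}
def ray(n,uv):
    T=P[n]['world_to_cam'];R=T[:3,:3];c=-R.T@T[:3,3]
    d=R.T@np.linalg.inv(P[n]['camera_matrix'])@[uv[0],uv[1],1]; return c,d/np.linalg.norm(d)
def plane(n,uv,z):
    c,d=ray(n,uv);return (c+d*(z-c[2])/d[2])[:2]
def tri(a,b):
    c1,d1=ray("scene",a);c2,d2=ray("top",b)
    t=np.linalg.lstsq(np.c_[d1,-d2],c2-c1,rcond=None)[0]
    p,q=c1+t[0]*d1,c2+t[1]*d2;return (p+q)/2,np.linalg.norm(p-q)
def fit(J,W):
    J=np.array(J);W=np.array(W);a=J-J.mean(0);b=W-W.mean(0)
    th=np.arctan2((a[:,0]*b[:,1]-a[:,1]*b[:,0]).sum(),(a*b).sum())
    R=np.array([[np.cos(th),-np.sin(th)],[np.sin(th),np.cos(th)]]);t=W.mean(0)-R@J.mean(0)
    return th,R,t,np.linalg.norm(J@R.T+t-W,axis=1)
def blob(n,img,lo,hi,box):
    hsv=cv2.cvtColor(img,cv2.COLOR_RGB2HSV);m=cv2.inRange(hsv,lo,hi);k=np.zeros_like(m);x0,y0,x1,y1=box;k[y0:y1,x0:x1]=m[y0:y1,x0:x1]
    c=max(cv2.findContours(k,cv2.RETR_EXTERNAL,cv2.CHAIN_APPROX_NONE)[0],key=cv2.contourArea);return c
E
cat >m.py <<'E'
from h import *
I={n:cv2.imread(f"pics/{n}0.png")[:,:,::-1].copy() for n in P}
tc=lambda x,y:(x/4.3+215-.4,y/4.3+135-.4); sc=lambda x,y:(x/5.5+255-.4,y/5.5+155-.4)
JT=[(.09,.2),(-.11,.2),(-.11,-.15)];WT=[plane("top",tc(*p),.01) for p in [(189,121),(232,423),(762,333)]]
JS=[(-.11,.2),(-.11,-.15),(.09,-.15)];WS=[plane("scene",sc(*p),.01) for p in [(45,235),(420,546),(742,405)]]
for J,W in((JT,WT),(JS,WS),(JT+JS,WT+WS)):
    th,R,t,e=fit(J,W);print("jig",t,np.degrees(th),"res",e)
jig=lambda w:(np.array(w[:2])-t)@R
c=blob("top",I["top"],(0,0,0),(180,255,60),(312,160,380,208))
rc=cv2.minAreaRect(c);print(rc,cv2.contourArea(c))
b=np.array([plane("top",p,.019) for p in cv2.boxPoints(rc)]);print("phone corners jig\n",np.array([jig(p) for p in b]),np.linalg.norm(np.diff(b,axis=0),axis=1), jig(b.mean(0)))
c=blob("scene",I["scene"],(0,0,0),(180,255,60),(300,195,368,245))
q=cv2.approxPolyDP(cv2.convexHull(c),3,True)[:,0];print("scene phone",[(tuple(map(int,p)),jig(plane("scene",p,.019)).round(4)) for p in q])
def cen(c):M=cv2.moments(c);return M['m10']/M['m00'],M['m01']/M['m00']
yt=cen(blob("top",I["top"],(22,120,120),(35,255,255),(290,145,320,168)));ys=cen(blob("scene",I["scene"],(22,120,120),(35,255,255),(330,185,345,198)))
p,g=tri(ys,yt);print("clip",p,g,jig(p),"top@.029",jig(plane("top",yt,.029)),"scene@.029",jig(plane("scene",ys,.029)))
# lever paddle top & pointer
p,g=tri(sc(312,118),tc(331,192));print("lever?",p,g,jig(p))
p,g=tri(sc(408,167),tc(316,112));print("pointer",p,g,jig(p))
p,g=tri(sc(330,276),tc(415,235));print("speck",p,g,jig(p))
E
python3 m.py
```

```text
jig [0.60332266 0.04175271] 7.916816749070624 res [0.00130667 0.00078904 0.0018343 ]
jig [0.6029407  0.04406188] 8.402706077232146 res [0.00251208 0.00131186 0.00235039]
jig [0.60337325 0.04293305] 8.14842411207519 res [0.00288247 0.00109056 0.00095984 0.0014421  0.00100387 0.00394354]
((344.89190673828125, 185.83636474609375), (24.556148529052734, 55.91803741455078), 78.92979431152344) 1282.0
phone corners jig
 [[ 0.015876    0.04710254]
 [ 0.02041034 -0.10997866]
 [-0.04895499 -0.1104494 ]
 [-0.05313039  0.04538201]] [0.15714663 0.06936693 0.15588734] [-0.01644976 -0.03198588]
scene phone [((307, 212), array([-0.0554,  0.0374])), ((327, 205), array([0.0158, 0.0381])), ((360, 229), array([ 0.0118, -0.1144])), ((341, 237), array([-0.0535, -0.1158]))]
clip [0.67072381 0.11916353 0.0287043 ] 0.0015892481546148027 [0.07747535 0.06591475] top@.029 [0.07809471 0.06548782] scene@.029 [0.07628804 0.06568252]
lever? [0.59986731 0.15368491 0.08547125] 0.005207791578309432 [0.01222719 0.11013066]
pointer [0.66341687 0.16496017 0.03642865] 0.000622150216200379 [0.0767333  0.11228471]
speck [0.58409758 0.10382451 0.01636024] 0.0009911803594086104 [-0.01045044  0.06300881]
```

The speck triangulates to 6 mm above the plate at jig (-10, 63). That is inside the phone's final footprint, so I'll sweep it aside first. To begin, I'll turn the tool so that its y lies along jig x.

```bash
cat >st.py <<'E'
import sys,numpy as np
from workcell import r
from scipy.spatial.transform import Rotation as Ro
th=np.radians(8.1);J=np.array([[np.cos(th),-np.sin(th)],[np.sin(th),np.cos(th)]]);o=np.array([.6034,.0430])
s=r.sense();q=s['tool_rot'];M=Ro.from_quat([q[1],q[2],q[3],q[0]]).as_matrix();p=np.array(s['eef_pos'])
print("t",s['time_s'],"jig mm",((p[:2]-o)@J*1e3).round(1),"z",round(p[2]*1e3,1),"tool y heading in jig",round(np.degrees(np.arctan2(M[1,1],M[0,1]))-8.1,2),"tilt",M[:2,2].round(3),"w",round(s['grip_width']*1e3,1),"F jig",(J.T@s['contact_force'][:2]).round(1),round(s['contact_force'][2],1),"j7",round(s['qpos'][6],2))
if len(sys.argv)>3:
    a=np.array(list(map(float,sys.argv[1:4])))/1e3
    w=np.r_[J@a[:2]+o,a[2]];print("shift cm tool",(M.T@(w-p)*100).round(2))
E
python3 -m crank '[[1,[0,0,0],[0,0,7.1]],[1,[0,0,0],[0,0,7.1]],[1,[0,0,0],[0,0,7.1]],[1,[0,0,0],[0,0,7.1]],[1,[0,0,0],[0,0,7.1]],[1,[0,0,0],[0,0,7.1]],[1,[0,0,0],[0,0,7.1]],[1,[0,0,0],[0,0,7.1]],[1,[0,0,0],[0,0,0]]]'; python3 st.py 28 65 130
```

```text
time_s: 0.85
eef_pos: [0.2626, 0.567, 0.2221]
tool_rot: [0.0, 0.656, 0.755, -0.0]
contact_force: [-0.2, 0.2, -0.3]
grip_width: 0.0348
grip_force: 0.0
t 0.85 jig mm [-263.6  566.7] z 222.1 tool y heading in jig -0.1 tilt [-0.    -0.001] w 34.8 F jig [-0.2  0.2] -0.3 j7 -1.05
shift cm tool [-50.12  29.25   9.24]
```

```bash
python3 -m crank '[[1,[-3.13,1.83,0.5],[0,0,0]],[1,[-3.13,1.83,0.5],[0,0,0]],[1,[-3.13,1.83,0.5],[0,0,0]],[1,[-3.13,1.83,0.5],[0,0,0]],[1,[-3.13,1.83,0.5],[0,0,0]],[1,[-3.13,1.83,0.5],[0,0,0]],[1,[-3.13,1.83,0.5],[0,0,0]],[1,[-3.13,1.83,0.5],[0,0,0]],[1,[-3.13,1.83,0.5],[0,0,0]],[1,[-3.13,1.83,0.5],[0,0,0]],[1,[-3.13,1.83,0.5],[0,0,0]],[1,[-3.13,1.83,0.5],[0,0,0]],[1,[-3.13,1.83,0.5],[0,0,0]],[1,[-3.13,1.83,0.5],[0,0,0]],[1,[-3.13,1.83,0.5],[0,0,0]],[1,[-3.13,1.83,0.5],[0,0,0]],[1,[0,0,0],[0,0,0]]]'; python3 st.py 28 65 14
```

```text
time_s: 2.27
eef_pos: [0.6277, 0.1054, 0.1412]
tool_rot: [0.002, 0.655, 0.755, -0.002]
contact_force: [-0.6, -1.6, -0.4]
grip_width: 0.0003
grip_force: 0.0
t 2.2667 jig mm [32.9 58.4] z 141.2 tool y heading in jig 0.02 tilt [ 0.    -0.005] w 0.3 F jig [-0.8 -1.5] -0.4 j7 0.02
shift cm tool [ 0.72 -0.48 12.72]
```

```bash
python3 -m crank '[[1,[0,0,2.5],[0,0,0]],[1,[0,0,2.5],[0,0,0]],[1,[0,0,2],[0,0,0]],[1,[0,0,1],[0,0,0]],[1,[0,0,0],[0,0,0]],[1,[0,0,0],[0,0,0]]]'; python3 st.py 28 65 14
```

```text
time_s: 2.77
eef_pos: [0.6251, 0.1142, 0.0628]
tool_rot: [-0.0, 0.653, 0.757, -0.0]
contact_force: [-1.1, 0.6, 0.5]
grip_width: 0.0004
grip_force: 0.0
t 2.7667 jig mm [31.5 67.4] z 62.8 tool y heading in jig 0.35 tilt [-0. -0.] w 0.4 F jig [-1.   0.8] 0.5 j7 0.03
shift cm tool [-0.24 -0.35  4.88]
```

Now I'll lower the tool and sweep toward jig -x.

```bash
python3 -m crank '[[1,[-0.3,-0.3,1.6],[0,0,0]],[1,[0,0,1.6],[0,0,0]],[1,[0,0,1.6],[0,0,0]],[1,[0,0,0],[0,0,0]],[1,[0,-1,0],[0,0,0]],[1,[0,-1,0],[0,0,0]],[1,[0,-1,0],[0,0,0]],[1,[0,-1,0],[0,0,0]],[1,[0,-1,0],[0,0,0]],[1,[0,-1,0],[0,0,0]],[1,[0,-1,0],[0,0,0]],[1,[0,-1,0],[0,0,0]],[1,[0,0,0],[0,0,0]],[1,[0,0,0],[0,0,0]]]'; python3 st.py -60 65 100
python3 - <<'E'
from h import *
for n in P: cv2.imwrite(f"pics/{n}2.png",r.snapshot(n)[:,:,::-1])
a=cv2.imread("pics/scene2.png")[155:260,255:395]; cv2.imwrite("pics/s2.png",cv2.resize(a,None,fx=5.5,fy=5.5,interpolation=cv2.INTER_CUBIC))
E
```

```text
time_s: 3.93
eef_pos: [0.5445, 0.0995, 0.0163]
tool_rot: [0.001, 0.654, 0.757, 0.001]
contact_force: [1.3, 0.4, 0.3]
grip_width: 0.0005
grip_force: 0.0
t 3.9333 jig mm [-50.3  64.3] z 16.3 tool y heading in jig 0.28 tilt [0.002 0.001] w 0.5 F jig [1.3 0.2] 0.3 j7 0.02
shift cm tool [ 0.08 -0.95 -8.38]
```

View pics/s2.png

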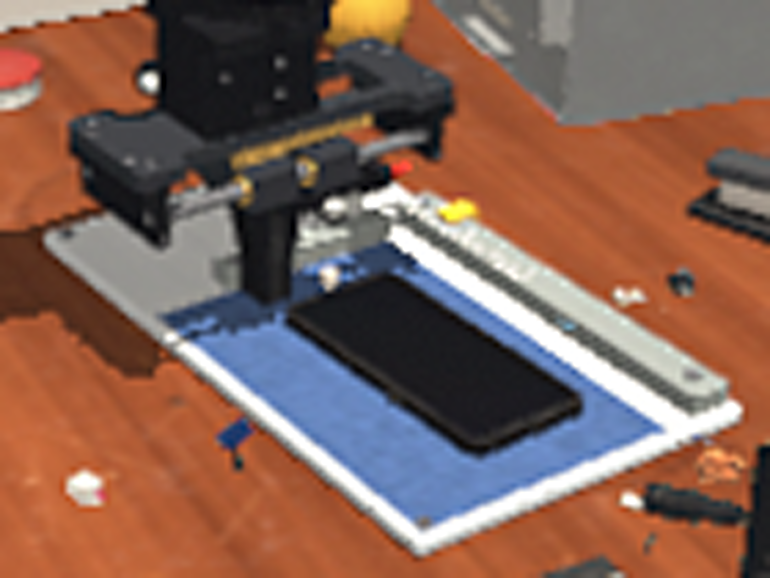

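The speck at (330,275) did not move: the TCP passed at 16 mm without hitting it. I'll sweep again just above the plate.

```bash
python3 -m crank '[[1,[0,0,-2],[0,0,0]],[1,[0,2.7,0],[0,0,0]],[1,[0,2.7,0],[0,0,0]],[1,[0,2.6,0],[0,0,0]],[1,[0,0,0],[0,0,0]],[1,[0,0,1.4],[0,0,0]],[1,[0,0,0.8],[0,0,0]],[1,[0,0,0],[0,0,0]],[1,[0,0,0],[0,0,0]],[1,[0,0,0],[0,0,0]]]'; python3 st.py 28 64 12
```

```text
time_s: 4.87
eef_pos: [0.6217, 0.1106, 0.0119]
tool_rot: [-0.0, 0.654, 0.757, -0.0]
contact_force: [-0.3, 0.8, 0.1]
grip_width: 0.0003
grip_force: 0.0
t 4.8667 jig mm [27.6 64.4] z 11.9 tool y heading in jig 0.25 tilt [-0.001 -0.   ] w 0.3 F jig [-0.2  0.8] 0.1 j7 0.05
shift cm tool [-0.04  0.04 -0.01]
```

```bash
python3 -m crank '[[1,[0,-1,0],[0,0,0]],[1,[0,-1,0],[0,0,0]],[1,[0,-1,0],[0,0,0]],[1,[0,-1,0],[0,0,0]],[1,[0,-1,0],[0,0,0]],[1,[0,-1,0],[0,0,0]],[1,[0,-1,0],[0,0,0]],[1,[0,-1,0],[0,0,0]],[1,[0,0,0],[0,0,0]],[1,[0,0,0],[0,0,0]],[1,[0,0,-3],[0,0,0]],[1,[0,0,-3],[0,0,0]],[0.1,[0,0,0],[0,0,0]],[0.1,[-3.5,0,0],[0,0,0]],[0.1,[-3.5,0,0],[0,0,0]],[0.1,[-3.5,0,0],[0,0,0]],[0.1,[-3.5,0,0],[0,0,0]],[0.1,[-3.5,0.5,0],[0,0,0]],[0.1,[-3.5,2.5,0],[0,0,0]],[0.1,[0,0,0],[0,0,0]]]'; python3 st.py -17 -145 14
cat > look.py <<'E'
from h import *
import sys
k=sys.argv[1]
for n,(y0,y1,x0,x1) in (("scene",(155,260,255,395)),("top",(135,245,225,400))):
    i=r.snapshot(n)[:,:,::-1];cv2.imwrite(f"pics/{n}{k}.png",i)
    a=cv2.resize(i[y0:y1,x0:x1],(500,375) if n=="scene" else (597,375),interpolation=cv2.INTER_CUBIC);cv2.imwrite(f"pics/{n[0]}c{k}.png",a)
E
python3 look.py 3; python3 - <<'E'
import cv2
a=cv2.imread('pics/sc3.png');cv2.imwrite('pics/v3.png',a)
E
```

```text
time_s: 6.53
eef_pos: [0.6055, -0.1112, 0.0725]
tool_rot: [0.002, 0.656, 0.755, -0.001]
contact_force: [-0.7, 0.1, 0.8]
grip_width: 0.0378
grip_force: 0.0
t 6.5333 jig mm [ -19.7 -152.9] z 72.5 tool y heading in jig -0.13 tilt [ 0.002 -0.004] w 37.8 F jig [-0.6  0.2] 0.8 j7 0.41
shift cm tool [0.82 0.26 5.84]
```

View pics/v3.png

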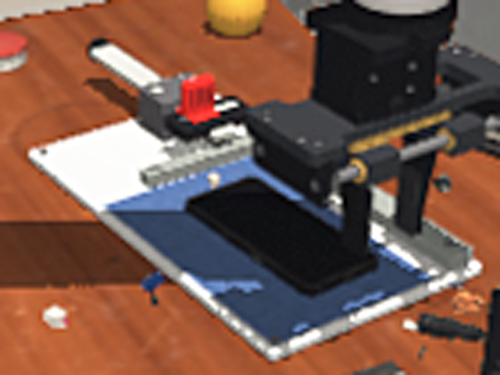

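The speck, still at crop (213,180), has not moved after a sweep 2 mm above the plate, so it is flat or fixed. I'll push the phone toward +y and watch the end position.

```bash
python3 -m crank '[[0.1,[0,0.2,2],[0,0,0]],[0.1,[0,0,2],[0,0,0]],[0.1,[0,0,1.8],[0,0,0]],[0.1,[0,0,0],[0,0,0]],[0.1,[0,0,0],[0,0,0]],[0.1,[0.8,0,0],[0,0,0]],[0.1,[0.8,0,0],[0,0,0]],[0.1,[0,0,0],[0,0,0]],[0.1,[0,0,0],[0,0,0]]]'; python3 st.py -17 -90 14
```

```text
time_s: 7.38
eef_pos: [0.6026, -0.0858, 0.0152]
tool_rot: [0.0, 0.653, 0.757, 0.001]
contact_force: [-0.4, -0.7, 0.3]
grip_width: 0.0391
grip_force: 0.0
t 7.3833 jig mm [ -18.9 -127.4] z 15.2 tool y heading in jig 0.35 tilt [0.001 0.001] w 39.1 F jig [-0.5 -0.6] 0.3 j7 0.41
shift cm tool [3.74 0.21 0.13]
```

Now I'll push 3.6 cm slowly, then finish in small steps.

```bash
python3 -m crank '[[0.1,[0.4,0,0],[0,0,0]],[0.1,[0.4,0,0],[0,0,0]],[0.1,[0.4,0,0],[0,0,0]],[0.1,[0.4,0,0],[0,0,0]],[0.1,[0.4,0,0],[0,0,0]],[0.1,[0.4,0,0],[0,0,0]],[0.1,[0.4,0,0],[0,0,0]],[0.1,[0.4,0,0],[0,0,0]],[0.1,[0.4,0,0],[0,0,0]],[0.1,[0,0,0],[0,0,0]],[0.1,[0,0,0],[0,0,0]]]'; python3 st.py -17 -84 14;  python3 -m crank '[[0.1,[0.2,0,0],[0,0,0]],[0.1,[0.2,0,0],[0,0,0]],[0.1,[0.2,0,0],[0,0,0]],[0.1,[0,0,0],[0,0,0]]]'; python3 st.py
```

```text
time_s: 8.3
eef_pos: [0.5967, -0.0505, 0.0142]
tool_rot: [-0.001, 0.653, 0.757, 0.0]
contact_force: [-0.0, -0.2, -0.4]
grip_width: 0.0394
grip_force: 0.0
t 8.3 jig mm [-19.8 -91.7] z 14.2 tool y heading in jig 0.3 tilt [-0.001  0.001] w 39.4 F jig [-0.1 -0.2] -0.4 j7 0.34
shift cm tool [0.77 0.28 0.02]
time_s: 8.63
eef_pos: [0.5959, -0.0449, 0.0143]
tool_rot: [-0.0, 0.654, 0.757, 0.0]
contact_force: [-0.1, 1.3, -0.7]
grip_width: 0.0394
grip_force: 0.0
t 8.6333 jig mm [-19.8 -86. ] z 14.3 tool y heading in jig 0.28 tilt [-0.001  0.   ] w 39.4 F jig [0.1 1.3] -0.7 j7 0.33
```

```bash
python3 -m crank '[[0.1,[0.15,0,0],[0,0,0]],[0.1,[0.15,0,0],[0,0,0]],[0.1,[0,0,0],[0,0,0]],[0.1,[0,0,0],[0,0,0]]]'|tail -3; python3 st.py; python3 look.py 4; python3 - <<'E'
import sys;sys.path.insert(0,'.')
from h import *
import st
I=cv2.imread("pics/scene4.png")[:,:,::-1].copy()
c=blob("scene",I,(0,0,0),(180,255,60),(300,190,368,245))
q=cv2.approxPolyDP(cv2.convexHull(c),3,True)[:,0];print([(tuple(map(int,p)),((plane("scene",p,.019)-st.o)@st.J*1e3).round(1)) for p in q])
E
```

```text
contact_force: [-0.1, -5.0, -1.4]
grip_width: 0.0391
grip_force: 2.6
t 8.9667 jig mm [-20.2 -85.3] z 14.4 tool y heading in jig 0.17 tilt [-0.    -0.002] w 39.1 F jig [-0.8 -4.9] -1.4 j7 0.33
t 9.0667 jig mm [-20.2 -85.3] z 14.4 tool y heading in jig 0.17 tilt [-0.    -0.002] w 39.0 F jig [-0.1 -4.6] -1.1 j7 0.33
[((357, 206), array([ 85.1, -15.5])), ((353, 227), array([  2.7, -96.5])), ((338, 233), array([-48.4, -96.9])), ((301, 208), array([-57.1,  65.7])), ((308, 197), array([ -3. , 109.6]))]
```

View pics/sc4.png

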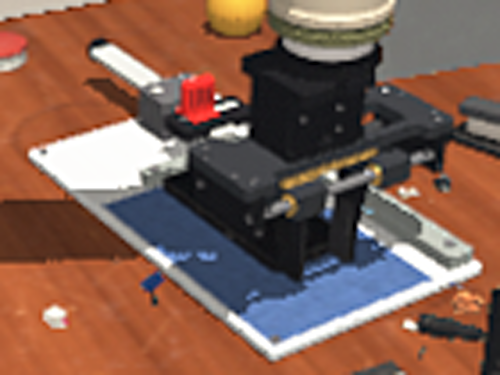

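The phone stopped at the expected place (TCP y -85.3, 5 N), so its +y edge is on the side fence. I'll back off, lift and rotate 90°.

```bash
python3 -m crank '[[0.1,[-0.8,0,0],[0,0,0]],[0.1,[-0.7,0,0],[0,0,0]],[0.1,[0,0,-3],[0,0,0]],[0.1,[0,0,-3],[0,0,0]],[-0.4,[0,0,0],[0,0,-6.95]],[-0.4,[0,0,0],[0,0,-6.95]],[-0.4,[0,0,0],[0,0,-6.95]],[-0.4,[0,0,0],[0,0,-6.95]],[-0.4,[0,0,0],[0,0,-6.95]],[-0.4,[0,0,0],[0,0,-6.95]],[-0.4,[0,0,0],[0,0,-6.95]],[-0.4,[0,0,0],[0,0,-6.95]],[-0.4,[0,0,0],[0,0,-6.95]],[-0.4,[0,0,0],[0,0,-6.95]],[-0.4,[0,0,0],[0,0,-6.95]],[-0.4,[0,0,0],[0,0,-6.95]],[-0.4,[0,0,0],[0,0,-6.65]],[-0.4,[0,0,0],[0,0,0]],[-0.4,[0,0,0],[0,0,0]]]'|tail -3; python3 st.py -82 0 14
```

```text
contact_force: [0.7, -0.0, -0.8]
grip_width: 0.0613
grip_force: 0.0
t 10.65 jig mm [-19.6 -99.2] z 74.6 tool y heading in jig 90.05 tilt [0. 0.] w 61.3 F jig [ 0.6 -0.1] -0.8 j7 1.79
shift cm tool [6.24 9.92 6.06]
```

```bash
python3 -m crank '[[-0.4,[2.1,3.3,0],[0,0,0]],[-0.4,[2.1,3.3,0],[0,0,0]],[-0.4,[2.1,3.3,0],[0,0,0]],[-0.4,[0,0,0],[0,0,0]],[-0.4,[0,0,2],[0,0,0]],[-0.4,[0,0,2],[0,0,0]],[-0.4,[0,0,2],[0,0,0]],[-0.4,[0,0,0],[0,0,0]],[-0.4,[0,0,0],[0,0,0]]]'|tail -3; python3 st.py -24.5 0 14
```

```text
contact_force: [-0.2, -0.0, 0.5]
grip_width: 0.0606
grip_force: 0.0
t 11.4 jig mm [-83.6  -0.2] z 14.3 tool y heading in jig 90.14 tilt [-0.002 -0.   ] w 60.6 F jig [-0.2  0. ] 0.5 j7 1.61
shift cm tool [-5.91  0.    0.02]
```

```bash
python3 -m crank '[[-0.4,[-0.8,0,0],[0,0,0]],[-0.4,[-0.6,0,0],[0,0,0]],[-0.4,[-0.4,0,0],[0,0,0]],[-0.4,[-0.4,0,0],[0,0,0]],[-0.4,[-0.4,0,0],[0,0,0]],[-0.4,[-0.4,0,0],[0,0,0]],[-0.4,[-0.4,0,0],[0,0,0]],[-0.4,[-0.4,0,0],[0,0,0]],[-0.4,[-0.4,0,0],[0,0,0]],[-0.4,[-0.4,0,0],[0,0,0]],[-0.4,[-0.4,0,0],[0,0,0]],[-0.4,[-0.4,0,0],[0,0,0]],[-0.4,[-0.2,0,0],[0,0,0]],[-0.4,[0,0,0],[0,0,0]],[-0.4,[0,0,0],[0,0,0]]]'|tail -3; python3 st.py; python3 -m crank '[[-0.4,[-0.2,0,0],[0,0,0]],[-0.4,[-0.2,0,0],[0,0,0]],[-0.4,[-0.1,0,0],[0,0,0]],[-0.4,[0,0,0],[0,0,0]],[-0.4,[0,0,0],[0,0,0]]]'|tail -3; python3 st.py
```

```text
contact_force: [0.1, 0.0, 0.5]
grip_width: 0.0612
grip_force: 0.0
t 12.65 jig mm [-26.5   0.5] z 14.6 tool y heading in jig 90.3 tilt [0.001 0.   ] w 61.2 F jig [0.1 0. ] 0.5 j7 1.62
contact_force: [-11.6, -1.2, 8.5]
grip_width: 0.0607
grip_force: 6.0
t 13.0667 jig mm [-24.3   0.6] z 14.2 tool y heading in jig 90.29 tilt [-0.005 -0.   ] w 60.7 F jig [-11.7   0.5] 8.5 j7 1.62
```

The phone is against the far fence at TCP x -24.3 (expected -24.5), 12 N. I'll give it one more gentle nudge in +y with closed fingers, then look.

```bash
python3 -m crank '[[1,[1.2,0,0],[0,0,0]],[1,[0,0,-3],[0,0,0]],[1,[0,0,-3],[0,0,0]],[1,[-2,-2.8,0],[0,0,0]],[1,[-2,-2.8,0],[0,0,0]],[1,[-2,-2.8,0],[0,0,0]],[1,[0,-2.8,0],[0,0,0]],[1,[0,0,0],[0,0,0]],[1,[0,0,2],[0,0,0]],[1,[0,0,2],[0,0,0]],[1,[0,0,2],[0,0,0]],[1,[0,0,0],[0,0,0]],[1,[0,0,0],[0,0,0]]]'|tail -3; python3 st.py 22 -90 14
```

```text
contact_force: [0.9, -0.4, 0.8]
grip_width: 0.0005
grip_force: 0.0
t 14.15 jig mm [  26.2 -111.2] z 14.0 tool y heading in jig 90.3 tilt [-0.001  0.   ] w 0.5 F jig [ 0.8 -0.5] 0.8 j7 1.81
shift cm tool [0.41 2.12 0.  ]
```

```bash
python3 -m crank '[[1,[0,0.4,0],[0,0,0]],[1,[0,0.4,0],[0,0,0]],[1,[0,0.4,0],[0,0,0]],[1,[0,0.4,0],[0,0,0]],[1,[0,0.2,0],[0,0,0]],[1,[0,0.2,0],[0,0,0]],[1,[0,0.2,0],[0,0,0]],[1,[0,0,0],[0,0,0]],[1,[0,0,0],[0,0,0]]]'|tail -3; python3 st.py 22 -90 14
```

```text
contact_force: [-0.3, 0.6, 1.2]
grip_width: 0.0001
grip_force: 0.0
t 14.9 jig mm [ 26.4 -89.5] z 14.5 tool y heading in jig 90.3 tilt [0. 0.] w 0.1 F jig [-0.2  0.6] 1.2 j7 1.78
shift cm tool [ 0.44 -0.05  0.05]
```

```bash
python3 -m crank '[[1,[0,0.2,0],[0,0,0]],[1,[0,0.2,0],[0,0,0]],[1,[0,0.1,0],[0,0,0]],[1,[0,0,0],[0,0,0]],[1,[0,0,0],[0,0,0]]]'|tail -3; python3 st.py 22 -90 14
```

```text
contact_force: [-0.7, -0.5, 0.2]
grip_width: 0.0003
grip_force: 0.0
t 15.3167 jig mm [ 26.4 -84.4] z 14.5 tool y heading in jig 90.3 tilt [-0.  0.] w 0.3 F jig [-0.8 -0.3] 0.2 j7 1.77
shift cm tool [ 0.44 -0.56  0.05]
```

```bash
python3 -m crank '[[1,[0,0.2,0],[0,0,0]],[1,[0,0.15,0],[0,0,0]],[1,[0,0,0],[0,0,0]],[1,[0,0,0],[0,0,0]]]'|grep force; python3 st.py;python3 -m crank '[[1,[0,0.15,0],[0,0,0]],[1,[0,0.15,0],[0,0,0]],[1,[0,0,0],[0,0,0]],[1,[0,0,0],[0,0,0]]]'|grep force; python3 st.py; python3 look.py 5
```

```text
contact_force: [0.4, -6.2, -1.1]
grip_force: 3.0
t 15.65 jig mm [ 26.  -83.4] z 14.6 tool y heading in jig 90.19 tilt [ 0.    -0.002] w 0.4 F jig [-0.5 -6.2] -1.1 j7 1.76
contact_force: [2.2, -13.5, -0.9]
grip_force: 6.4
t 15.9833 jig mm [ 25.9 -83.3] z 14.7 tool y heading in jig 90.08 tilt [ 0.001 -0.005] w 0.8 F jig [  0.3 -13.7] -0.9 j7 1.76
```

View pics/sc5.png

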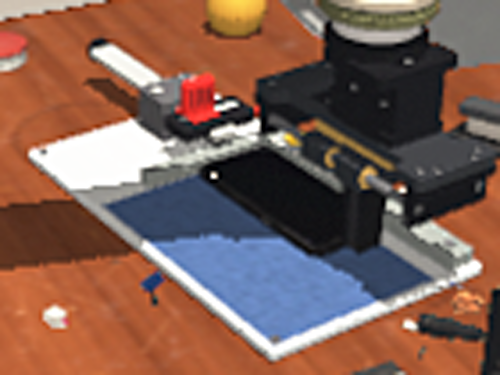

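The phone is now hard against both fences (14 N in +y). I'll back off, lift and check how square it is in both views.

```bash
python3 -m crank '[[1,[0,-1,0],[0,0,0]],[-0.2,[0,-0.5,-3],[0,0,0]],[-0.2,[0,-3,-3.5],[0,0,0]],[-0.2,[0,-3,-3],[0,0,0]],[-0.2,[0,-3,-2],[0,0,0]],[-0.2,[0,0,0],[0,0,0]],[-0.2,[0,0,0],[0,0,0]]]'|tail -3; python3 st.py 7.5 113 140; python3 look.py 6; python3 - <<'E'
import cv2,numpy as np
a=cv2.imread('pics/tc6.png');b=cv2.imread('pics/scene6.png')[160:240,290:385];b=cv2.resize(b,(445,375),interpolation=cv2.INTER_CUBIC)
cv2.imwrite('pics/v6.png',np.hstack([a[:,:350],b]))
E
```

```text
contact_force: [0.0, 1.4, -0.4]
grip_width: 0.0323
grip_force: 0.0
t 16.6667 jig mm [  27.  -182.4] z 127.2 tool y heading in jig 90.08 tilt [ 0.003 -0.001] w 32.3 F jig [0.2 1.3] -0.4 j7 1.91
shift cm tool [ 1.9  29.54 -1.33]
```

View pics/v6.png

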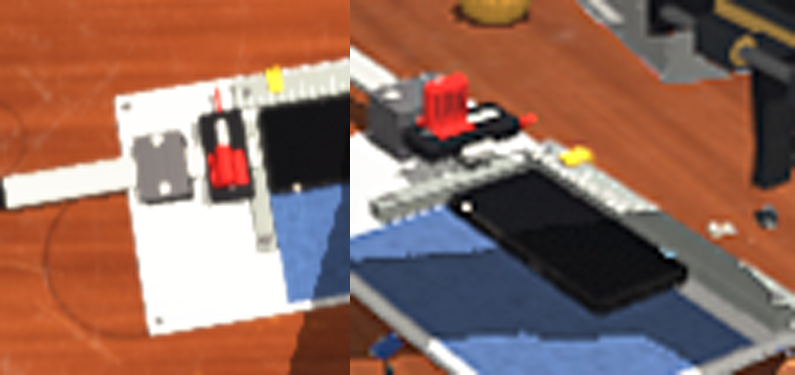

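The phone sits square and flush against both fences. The speck shows through it as a flat mark only. Now I'll check the lever's place against the red masks.

```bash
cat >lev.py <<'E'
from h import *
import st,sys,glob
k=sys.argv[1] if len(sys.argv)>1 and len(sys.argv[1])<3 else "6"
lx,ly=7.5,113
for n,box in(("top",(275,150,310,200)),("scene",(290,165,335,195))):
    I=cv2.imread(f"pics/{n}{k}.png")[:,:,::-1].copy()
    h=cv2.cvtColor(I,cv2.COLOR_RGB2HSV);m=cv2.inRange(h,(0,150,90),(6,255,255))|cv2.inRange(h,(174,150,90),(180,255,255));m[:box[1]]=0;m[box[3]:]=0;m[:,:box[0]]=0;m[:,box[2]:]=0
    c=max(cv2.findContours(m,cv2.RETR_EXTERNAL,cv2.CHAIN_APPROX_NONE)[0],key=cv2.contourArea);print(n,"mask bbox",cv2.boundingRect(c),"cen",c[:,0].mean(0))
    b=np.array([[lx+dx,ly+dy,z] for dx in(-15,15) for dy in(-6,6) for z in(50,82)])/1e3
    w=np.c_[b[:,:2]@st.J.T+st.o,b[:,2]];T=P[n]['world_to_cam'];cc=w@T[:3,:3].T+T[:3,3];u=cc@P[n]['camera_matrix'].T;u=u[:,:2]/u[:,2:]
    print("  pred",u.min(0).round(1),u.max(0).round(1))
E
python3 lev.py
```

```text
t 16.7667 jig mm [  26.6 -178.4] z 124.8 tool y heading in jig 90.34 tilt [-0.001  0.001] w 40.4 F jig [0.4 0. ] -1.5 j7 1.91
top mask bbox (286, 178, 12, 12) cen [291.35897436 183.64102564]
  pred [287.3 176.4] [294.5 190. ]
scene mask bbox (304, 175, 13, 15) cen [310.45  182.475]
  pred [305.  175.1] [315.6 188.6]
```

```bash
python3 -m crank '[[-0.15,[0.1,3.6,-0.5],[0,0,0]],[-0.15,[0.1,3.6,-0.5],[0,0,0]],[-0.15,[0.2,3.6,-0.5],[0,0,0]],[-0.15,[0.3,3.6,0],[0,0,0]],[-0.15,[0.3,3.6,0],[0,0,0]],[-0.15,[0.3,3.6,0],[0,0,0]],[-0.15,[0.3,3.6,0],[0,0,0]],[-0.15,[0.3,3.6,0],[0,0,0]],[-0.15,[0,0.7,0],[0,0,0]],[-0.15,[0,0,0],[0,0,0]],[-0.15,[0,0,0],[0,0,0]],[-0.15,[0,0,0],[0,0,0]]]'|tail -2; python3 st.py 7.5 113 56
```

```text
grip_width: 0.0501
grip_force: 0.0
t 17.7667 jig mm [  6.  114.5] z 140.0 tool y heading in jig 90.27 tilt [-0.001 -0.001] w 50.1 F jig [ 0.7 -0. ] 0.6 j7 1.41
shift cm tool [-0.16 -0.15  8.4 ]
```

The lever is where predicted, within about a pixel. I'll descend and grip.

```bash
python3 -m crank '[[0.1,[-0.1,-0.15,2.5],[0,0,0]],[0.1,[0,0,2.5],[0,0,0]],[0.1,[0,0,2],[0,0,0]],[0.1,[0,0,1.3],[0,0,0]],[0.1,[0,0,0],[0,0,0]],[0.1,[0,0,0],[0,0,0]]]'|tail -3; python3 st.py 7.5 113 56; python3 -m crank '[[1,[0,0,0],[0,0,0]],[1,[0,0,0],[0,0,0]],[1,[0,0,0],[0,0,0]],[1,[0,0,0],[0,0,0]],[1,[0,0,0],[0,0,0]],[1,[0,0,0],[0,0,0]]]'|tail -3; python3 st.py 7.5 66 56
```

```text
contact_force: [0.6, 0.1, -0.2]
grip_width: 0.0392
grip_force: 0.0
t 18.2667 jig mm [  7.3 113. ] z 57.6 tool y heading in jig 90.24 tilt [-0.001 -0.   ] w 39.2 F jig [0.6 0. ] -0.2 j7 1.41
shift cm tool [-0.02 -0.    0.16]
contact_force: [-0.2, -0.5, 3.1]
grip_width: 0.0118
grip_force: 30.0
t 18.7667 jig mm [  7.6 113.7] z 58.1 tool y heading in jig 90.28 tilt [0.001 0.   ] w 11.8 F jig [-0.3 -0.5] 3.1 j7 1.41
shift cm tool [ 0.03 -4.77  0.21]
```

Gripped at 11.8 mm. Next I'll draw the leg out 4.7 cm.

```bash
python3 -m crank '[[1,[0,-0.5,0],[0,0,0]],[1,[0,-0.5,0],[0,0,0]],[1,[0,-0.5,0],[0,0,0]],[1,[0,-0.5,0],[0,0,0]],[1,[0,-0.5,0],[0,0,0]],[1,[0,-0.5,0],[0,0,0]],[1,[0,-0.5,0],[0,0,0]],[1,[0,-0.5,0],[0,0,0]],[1,[0,-0.5,0],[0,0,0]],[1,[0,-0.2,0],[0,0,0]],[1,[0,0,0],[0,0,0]],[1,[0,0,0],[0,0,0]],[1,[0,0,0],[0,0,0]]]'|tail -3; python3 st.py 7.5 66 56; python3 look.py 7;python3 - <<'E'
import cv2,numpy as np
a=cv2.imread('pics/top7.png')[140:190,280:330];b=cv2.imread('pics/scene7.png')[170:215,305:365];
cv2.imwrite('pics/v7.png',np.hstack([cv2.resize(x,(395,395),interpolation=cv2.INTER_CUBIC) for x in(a,b)]))
E
```

```text
contact_force: [-2.7, 2.9, 5.5]
grip_width: 0.0117
grip_force: 30.0
t 19.85 jig mm [ 7.6 66.3] z 58.1 tool y heading in jig 90.27 tilt [0. 0.] w 11.7 F jig [-2.3  3.2] 5.5 j7 1.49
shift cm tool [ 0.01 -0.03  0.21]
```

View pics/v7.png

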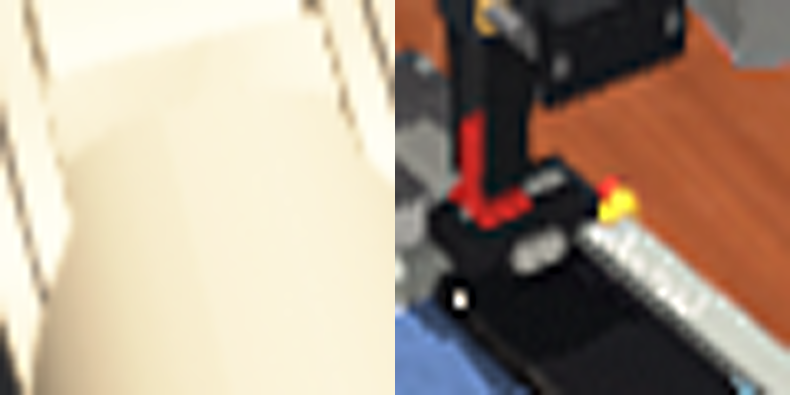

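The scene crop shows the red pointer tip at (610,185) directly over the yellow clip at (617,205). I'll check it numerically.

```bash
python3 - <<'E'
from h import *
import st
J=lambda w:((w[:2]-st.o)@st.J*1e3).round(1)
for k,box in(("0",(322,180,332,190)),("7",(333,186,345,198))):
    h=cv2.cvtColor(cv2.imread(f"pics/scene{k}.png"),cv2.COLOR_BGR2HSV)
    m=((h[...,0]<10)|(h[...,0]>172))&(h[...,1]>170)&(h[...,2]>130)
    ys,xs=np.nonzero(m[box[1]:box[3],box[0]:box[2]]);xs+=box[0];ys+=box[1]
    print(k,"red px",list(zip(xs,ys)),"mean ->",J(plane("scene",(xs.mean(),ys.mean()),.035)))
    y,x=np.nonzero(cv2.inRange(h,(22,120,120),(35,255,255))[183:200,330:346]);print("  clip px",x.mean()+330,y.mean()+183,J(plane("scene",(x.mean()+330,y.mean()+183),.028)))
E
```

```text
t 19.95 jig mm [ 7.6 66.4] z 58.1 tool y heading in jig 90.27 tilt [0. 0.] w 11.6 F jig [-0.8  3.1] 6.0 j7 1.49
0 red px [(np.int64(322), np.int64(180)), (np.int64(323), np.int64(180)), (np.int64(324), np.int64(180)), (np.int64(325), np.int64(180)), (np.int64(326), np.int64(180)), (np.int64(327), np.int64(180)), (np.int64(328), np.int64(180)), (np.int64(329), np.int64(180)), (np.int64(330), np.int64(180)), (np.int64(331), np.int64(180)), (np.int64(324), np.int64(181)), (np.int64(325), np.int64(181)), (np.int64(326), np.int64(181)), (np.int64(327), np.int64(181)), (np.int64(328), np.int64(181)), (np.int64(329), np.int64(181)), (np.int64(330), np.int64(181)), (np.int64(331), np.int64(181)), (np.int64(324), np.int64(182)), (np.int64(325), np.int64(182)), (np.int64(327), np.int64(182)), (np.int64(328), np.int64(182)), (np.int64(329), np.int64(182)), (np.int64(330), np.int64(182)), (np.int64(331), np.int64(182)), (np.int64(330), np.int64(183)), (np.int64(331), np.int64(183)), (np.int64(326), np.int64(184)), (np.int64(327), np.int64(184)), (np.int64(328), np.int64(184)), (np.int64(329), np
[... 1883 characters left out ...]
.int64(190)), (np.int64(339), np.int64(190)), (np.int64(340), np.int64(190)), (np.int64(341), np.int64(190)), (np.int64(342), np.int64(190)), (np.int64(343), np.int64(190)), (np.int64(344), np.int64(190)), (np.int64(336), np.int64(191)), (np.int64(337), np.int64(191)), (np.int64(342), np.int64(191)), (np.int64(343), np.int64(191)), (np.int64(344), np.int64(191)), (np.int64(336), np.int64(192)), (np.int64(342), np.int64(192)), (np.int64(343), np.int64(192)), (np.int64(344), np.int64(192)), (np.int64(343), np.int64(193)), (np.int64(344), np.int64(193)), (np.int64(343), np.int64(194)), (np.int64(343), np.int64(195))] mean -> [89.9 75.1]
  clip px 338.0833333333333 193.08333333333334 [77.9 65.8]
```

The draw was 47.3 mm, which puts the pointer at about y 65.7 against the clip at 65.5 to 67, well within ±6. Now I'll close the lever.

```bash
python3 -m crank '[[1,[-0.3,0,0],[0,0,0]],[1,[-0.3,0,0],[0,0,0]],[1,[-0.3,0,0],[0,0,0]],[1,[-0.3,0,0],[0,0,0]],[1,[-0.3,0,0],[0,0,0]],[1,[-0.3,0,0],[0,0,0]],[1,[-0.3,0,0],[0,0,0]],[1,[-0.3,0,0],[0,0,0]],[1,[-0.2,0,0],[0,0,0]],[1,[0,0,0],[0,0,0]],[1,[0,0,0],[0,0,0]]]'|tail -3; python3 st.py 32.5 66 58; python3 -m crank '[[1,[-0.2,0,0],[0,0,0]],[1,[0,0,0],[0,0,0]],[1,[0,0,0],[0,0,0]]]'|tail -3; python3 st.py 32.5 66 58
```

```text
contact_force: [-7.3, 1.8, 9.4]
grip_width: 0.0116
grip_force: 30.0
t 20.8667 jig mm [32.7 66.6] z 58.1 tool y heading in jig 90.28 tilt [-0.002 -0.   ] w 11.6 F jig [-6.9  2.8] 9.4 j7 1.5
shift cm tool [ 0.03 -0.06  0.01]
contact_force: [-17.3, 0.9, 16.4]
grip_width: 0.0116
grip_force: 30.0
t 21.1167 jig mm [33.  66.6] z 58.0 tool y heading in jig 90.28 tilt [-0.006 -0.   ] w 11.6 F jig [-17.    3.4] 16.4 j7 1.5
shift cm tool [ 0.05 -0.06 -0.  ]
```

The lever is at its end stop: 25.4 mm of travel, with force rising to 17 N. One last look before handing in.

```bash
python3 look.py 8;python3 - <<'E'
import cv2
b=cv2.imread('pics/scene8.png')[160:240,290:385]
cv2.imwrite('pics/v8.png',cv2.resize(b,(665,560),interpolation=cv2.INTER_CUBIC))
E
```

```text
(no output)
```

View pics/v8.png

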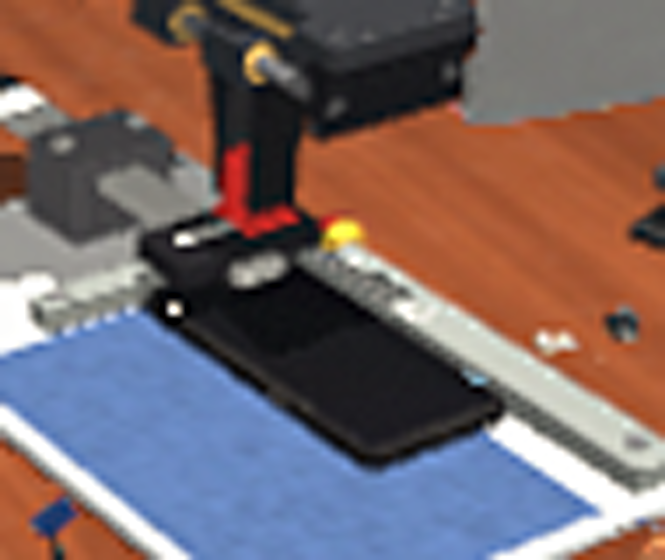

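```bash
python3 - <<'E'
from h import *
import st
J=lambda w:((w[:2]-st.o)@st.J*1e3).round(1)
I={k:cv2.imread(f"pics/scene{k}.png").astype(int) for k in("0","7","8")}
# pointer: new red pixels against the picture without the pointer there
for k,ref,x0,x1,y0,y1 in(("0","7",322,334,180,190),("8","0",332,342,185,198)):
    d=np.abs(I[k]-I[ref]).sum(2)>60;h=cv2.cvtColor(I[k].astype(np.uint8),cv2.COLOR_BGR2HSV);m=d&((h[...,0]<8)|(h[...,0]>172))&(h[...,1]>150)
    y,x=np.nonzero(m[y0:y1,x0:x1]);x+=x0;y+=y0
    print(k,[(int(a),int(b),*J(plane("scene",(a,b),.036))) for a,b in zip(x,y)])
E
```

```text
t 21.2167 jig mm [33.  66.6] z 58.0 tool y heading in jig 90.28 tilt [-0.005 -0.001] w 11.8 F jig [-15.8   3. ] 16.9 j7 1.5
0 [(328, 184, np.float64(79.4), np.float64(119.6)), (326, 185, np.float64(70.1), np.float64(117.5)), (327, 185, np.float64(72.7), np.float64(115.8)), (328, 185, np.float64(75.3), np.float64(114.0)), (329, 185, np.float64(77.9), np.float64(112.3)), (326, 186, np.float64(66.0), np.float64(111.9)), (327, 186, np.float64(68.6), np.float64(110.2)), (326, 187, np.float64(61.9), np.float64(106.4))]
8 [(332, 190, np.float64(65.2), np.float64(80.1)), (332, 191, np.float64(61.3), np.float64(74.9)), (335, 191, np.float64(68.9), np.float64(69.9)), (336, 191, np.float64(71.4), np.float64(68.2)), (337, 191, np.float64(73.9), np.float64(66.5)), (335, 192, np.float64(64.9), np.float64(64.7)), (336, 192, np.float64(67.4), np.float64(63.0))]
```

```bash
python3 -c "
from workcell import r
print(r.finish_job())"
```

```text
the job is handed in; nothing more can be done
None
```

The job is handed in: the phone is flush in the fence corner, the leg is held at the clip (pointer within about 1.5 mm of the clip's centre), and the lever was closed to its end stop after that and is still gripped, at 21 s of the 67 s allowed.

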